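# Close the finished pewter boxes with their own lids

## Task

Put the four pewter lids on the boxes they belong to: each round lid on the round box of its own size and the square lid on the square box, corners over corners. Set each lid down gently, not dropped, so that it sits flat and fully home on the rim, with every box left standing upright on the bench. Leave the pewter candlestick and the heart paperweight where they are.

Things in the scene. Friction and masses are not known exactly. Their poses are not given: they have to be found in the camera images.
- small_box: the small round box: an open, empty pewter box standing on the bench, 60 mm outside diameter, 36 mm high, wall 4 mm (opening 52 mm across), floor 5 mm; loose. Origin: centre of its underside, z up.
- middle_box: the middle round box: an open, empty pewter box standing on the bench, 78 mm outside diameter, 40 mm high, wall 4 mm (opening 70 mm across), floor 5 mm; loose. Origin: centre of its underside, z up.
- large_box: the large round box: an open, empty pewter box standing on the bench, 96 mm outside diameter, 44 mm high, wall 4 mm (opening 88 mm across), floor 5 mm; loose. Origin: centre of its underside, z up.
- small_lid: small round lid, for the small round box: pewter disc 60 mm across, 5 mm thick; plug below 42 mm across, 6 mm deep; upright round dark wood knob in the middle, 16 mm across, 24 mm tall. Lies right side up on its plug. Origin: centre of the plug's underside, z up; disc top at 11 mm, knob top at 35 mm. Fitted, the disc rests on the rim, origin 30 mm above the box's origin.
- middle_lid: middle round lid, for the middle round box: pewter disc 78 mm across, 5 mm thick; plug below 60 mm across, 6 mm deep; upright round dark wood knob in the middle, 16 mm across, 24 mm tall. Lies right side up on its plug. Origin: centre of the plug's underside, z up; disc top at 11 mm, knob top at 35 mm. Fitted, the disc rests on the rim, origin 34 mm above the box's origin.
- large_lid: large round lid, for the large round box: pewter disc 96 mm across, 5 mm thick; plug below 78 mm across, 6 mm deep; upright round dark wood knob in the middle, 16 mm across, 24 mm tall. Lies right side up on its plug. Origin: centre of the plug's underside, z up; disc top at 11 mm, knob top at 35 mm. Fitted, the disc rests on the rim, origin 38 mm above the box's origin.
- square_box: the square box: an open, empty pewter box standing on the bench, 72 x 72 mm outside, 40 mm high, wall 4 mm (opening 64 x 64 mm), floor 5 mm; loose. Origin: centre of its underside, z up, x and y square to its sides.
- square_lid: square lid, for the square box: pewter plate 72 x 72 x 5 mm; plug below 50 x 50 mm, 6 mm deep; dark wood knob in the middle 16 x 16 mm, 24 mm tall. Lies right side up on its plug. Origin: centre of the plug's underside, z up, x and y square to plate and knob sides; plate top at 11 mm, knob top at 35 mm. Fitted, origin 34 mm above the box's origin; any quarter turn fits.
- candlestick: pewter saucer candlestick, no lid: a 68 mm saucer with an open candle tube 26 mm in diameter and 38 mm tall in the middle and a finger loop at one side; to be left alone. Origin: centre of its underside.
- heart: solid pewter heart paperweight, about 55 x 60 mm, 20 mm high; to be left alone. Origin: near its middle, at its underside.
There are look-alikes about, which are no part of the job. What is shaped like the square_lid but green, pink or turquoise is not meant.

How it is judged:
At the end, for the whole second after the job is handed in: Each lid on its own box: centres within 9 mm, resting on the rim (height +3/-4 mm), tilt under 0.07 rad; square lid within 0.2 rad of the box's sides; boxes upright (0.05 rad) on the bench; lids and boxes at rest (0.01 m/s); candlestick and heart within 30 mm of their starts (horizontal distance between small_lid and small_box below 0.009 m and z of small_lid in the frame of small_box between 0.026 and 0.033 m and angle between each of small_lid, middle_lid, large_lid, square_lid's own z axis and vertical below 0.07 rad and angle between each of small_box, middle_box, large_box, square_box's own z axis and vertical below 0.05 rad and height (world z) of each of small_box, middle_box, large_box, square_box below 0.004 m and linear speed of each of small_lid, small_box, middle_lid, middle_box, large_lid, large_box, square_lid, square_box below 0.01 m/s and horizontal distance between middle_lid and middle_box below 0.009 m and z of middle_lid in the frame of middle_box between 0.03 and 0.037 m and horizontal distance between large_lid and large_box below 0.009 m and z of large_lid in the frame of large_box between 0.034 and 0.041 m and horizontal distance between square_lid and square_box below 0.009 m and z of square_lid in the frame of square_box between 0.03 and 0.037 m and (angle between the x axis of square_lid and the x axis of square_box, either way round below 0.2 rad or angle between the x axis of square_lid and the y axis of square_box, either way round below 0.2 rad) and distance of each of candlestick, heart from where it was at the start of the episode below 0.03 m); the robot touches nothing.
It fails at once if a lid is dropped or slammed onto its box (faster than 0.5 m/s within 30 mm of its rim) ((horizontal distance between small_lid and small_box below 0.015 m and z of small_lid in the frame of small_box below 0.066 m and linear speed of small_lid above 0.5 m/s) or (horizontal distance between middle_lid and middle_box below 0.015 m and z of middle_lid in the frame of middle_box below 0.07 m and linear speed of middle_lid above 0.5 m/s) or (horizontal distance between large_lid and large_box below 0.015 m and z of large_lid in the frame of large_box below 0.074 m and linear speed of large_lid above 0.5 m/s) or (horizontal distance between square_lid and square_box below 0.015 m and z of square_lid in the frame of square_box below 0.07 m and linear speed of square_lid above 0.5 m/s)).
It fails at once if the candlestick is moved by more than 30 mm (distance of candlestick from where it was at the start of the episode above 0.03 m).
It fails at once if the heart is moved by more than 30 mm (distance of heart from where it was at the start of the episode above 0.03 m).
It also fails if it takes over 106 s, if anything falls off the work surface, if the arm or the gripper's body presses on something with over 40 N, if the wrist force passes 120 N, or if a joint passes its speed limit or range.

## Robot

A 7-joint arm with a two-finger parallel gripper is mounted at the origin on the work surface. World frame = base frame: x ahead of the robot, y to its left, z up, the work surface at z = 0. Lengths are in m, angles in rad, forces in N, time in s.
With the tool pointing down it reaches from about 0.4 to 0.875 m from the base axis. Payload 6.5 kg.
Tool frame: the origin (TCP) lies midway between the tips of the shut fingers; the grasp point (between the pads) lies hold_point_z behind it (hold_point_z is the distance from the TCP to the grasp point, in m); z points along the fingers, y is the line along which they close (so a half turn about z gives the same grasp; the last joint's range is limited). The gripper opens to 88 mm and grips with 3 to 60 N. Pads are 18 mm wide; open, the fingers measure 123 mm over their backs; the gripper's body (75 mm by 187 mm) begins 45 mm behind the grasp point.
Start: joints at [1.281, 0.536, -0.004, 1.538, 0.003, 1.067, -0.071], TCP at [0.144, -0.634, 0.239] pointing down, gripper open.
Joint ranges: [-2.7, 2.7], [-0.37, 2.16], [-1.27, 1.26], [0.24, 2.4], [-1.31, 4.45], [0.19, 1.91], [-2.76, 2.76]. Speed limits (rad/s): [2.39, 2.39, 3.14, 3.14, 3.14, 3.14, 3.14].

## Interface

Orientations are given as a unit quaternion [w, x, y, z].
In Python, from bench import * gives the robot as it stands.
- The arm moves only by the shell command python3 -m inch 'ROWS'. ROWS is JSON, a list of rows, each a list of 3 entries, a list of its own where there are three numbers: the shift along the tool's x, y, z in m, then the turn about the tool's z in degrees, then the finger opening in m, from 0 to 0.0881. In form: [[[dx, dy, dz], spin, fingers], ...]. A call has 1 to 20 rows; each row is the pose to reach, as a shift and turn from the pose commanded when the call began, along the tool's axes at that moment; what a row does not reach only later rows make up. A row lasts 1/10 s, in which the tool goes at most 50 mm and 8.59 degrees, less where a joint would pass 70% of its speed; a pose out of reach is approached as far as the arm can. A call with a gripper value outside its range is refused whole. The fingers move at their own pace and stop on an object; the grip force is fixed at half the most. Time passes only in rows, so rows that repeat a pose let the fingers close. It gives the time, the measured TCP pose, the force, the opening and the grip force at its end, in the units of the state.
- observe(): the state, without advancing time (a new reading comes with each control period).
- get_image(name): name is "scene" or "top"; returns (picture, depth): 420x560x3 uint8, red, green, blue; 420x560 float32, m along the optical axis (not along the pixel's ray), 0 where there is no reading.
- camera_model(name): a dict with "fx", "fy", "cx", "cy" (pixels), "position" and "rotation" of the camera in the world. Camera axes: x right, y down, z forward; pixel columns grow to the right and rows downward; lengths in m; the calibration is good to about 2 mm. A picture is of the moment at which its call begins. camera_model takes no time and is no camera call.
- job_done(): hands the job in; it is judged then, once.
The state is a dict: "t": time; "q": joint angles; "dq": joint speeds; "tau": joint torques, N m; "ee_pos": TCP position; "tool_rot": TCP orientation; "ft_force": force on the tool from outside, world axes, zero at the start; "wrist_torque": the same for the moment, N m; "opening": opening from 0.0 (shut) to 1.0 (fully open); "grasp_force": force on a finger pad.
Only numpy, scipy, OpenCV 4.12 (cv2) and the standard library are available. Lean on these libraries where they do the work, as an engineer would, in place of code of your own. Each camera call takes 0.05 s, during which the arm holds its last target. There are 200 camera calls.

## Working session

There is one attempt and no reset: what is moved stays moved. The work goes in short steps, Python scripts to look and compute and a shell command to move; the robot and the scene stay as the last step left them, time stands still between calls to the robot, and variables do not carry over. Pictures are saved under pics/ and viewed, at most 14 in all, crops included, and the job is handed in when it is done.

```bash
ls; mkdir -p pics; python3 - <<'E'
from bench import *
import cv2,numpy as np
s=observe();print(s['t'],s['ee_pos'],s['tool_rot'],s['opening'])
for n in("scene","top"):
    im,d=get_image(n);cv2.imwrite(f"pics/{n}0.png",im[...,::-1]);np.save(f"{n}0.npy",d);print(n,camera_model(n))
try: print(hold_point_z)
except Exception as e: print(e)
E
```

```text
pics
0.0 [ 0.14411048 -0.63318201  0.23785286] [-8.63712720e-04  9.93743352e-01  1.11684292e-01 -1.51281489e-04] 1.0014645160937965
scene {'fx': 496.8619542693484, 'fy': 496.8619542693484, 'cx': 281.47762836558496, 'cy': 210.33953978471732, 'position': array([ 1.25699465, -0.75923593,  1.14609685]), 'rotation': array([-0.34551056,  0.85266795,  0.36458467, -0.14372835])}
top {'fx': 477.0271198054528, 'fy': 477.0271198054528, 'cx': 277.7941533299665, 'cy': 205.2880614041717, 'position': array([ 0.38908894, -0.03698113,  1.24145759]), 'rotation': array([-0.03983211,  0.71468765, -0.69739594,  0.0356913 ])}
0.0187
```

View pics/top0.png

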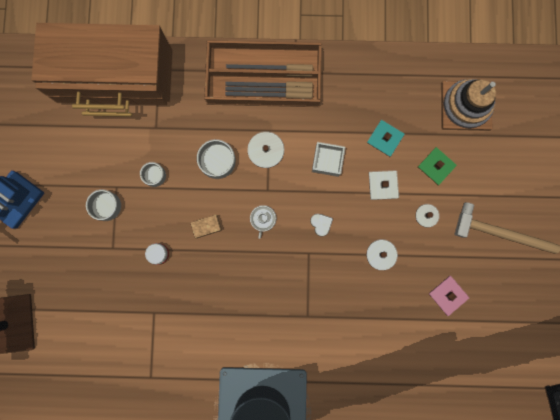

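View pics/scene0.png

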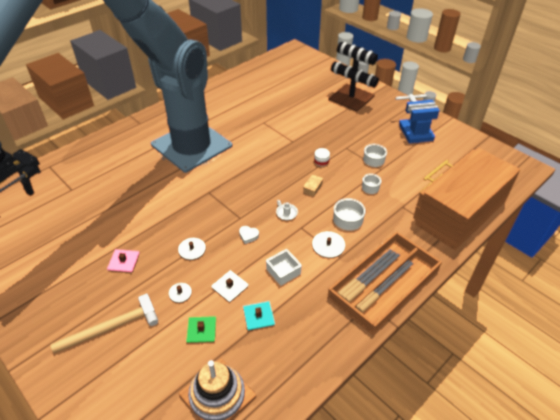

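The top view shows the boxes: small at (151,174), middle (103,205), large (216,158) and square (329,159). The pewter lids are large (266,150), middle (382,255), small (428,215) and square, white, at (384,185). The candlestick is at (263,218), the heart at (321,224), and the coloured squares are decoys.

```bash
cat >h.py <<'E'
from bench import *
import cv2,numpy as np
from scipy.spatial.transform import Rotation as R
def cam(n):
    c=camera_model(n);q=c['rotation'];return c,R.from_quat([q[1],q[2],q[3],q[0]]).as_matrix()
def cast(n,uv,z):
    c,M=cam(n);uv=np.atleast_2d(uv).astype(float)
    r=np.c_[(uv[:,0]-c['cx'])/c['fx'],(uv[:,1]-c['cy'])/c['fy'],np.ones(len(uv))]@M.T
    return c['position']+r*((z-c['position'][2])/r[:,2])[:,None]
def cloud(n,d):
    c,M=cam(n);v,u=np.indices(d.shape)
    p=np.stack([(u-c['cx'])/c['fx']*d,(v-c['cy'])/c['fy']*d,d],-1)
    return p@M.T+c['position']
def circ(P):
    A=np.c_[2*P[:,:2],np.ones(len(P))];s=np.linalg.lstsq(A,(P[:,:2]**2).sum(1),rcond=None)[0]
    return s[:2],np.sqrt(s[2]+s[:2]@s[:2])
def pewter(im,grow=1):
    h=cv2.cvtColor(im,cv2.COLOR_RGB2HSV);return ((h[...,1]<70)&(h[...,2]>90)).astype(np.uint8)
E
cat >m.py <<'E'
from h import *
im=cv2.imread('pics/top0.png')[...,::-1].copy();d=np.load('top0.npy');W=cloud('top',d)
m=pewter(im)
T=dict(small_box=(151,174,.036),middle_box=(103,205,.040),large_box=(216,158,.044),square_box=(329,159,.04),
 small_lid=(428,215,.011),middle_lid=(382,255,.011),large_lid=(266,150,.011),square_lid=(384,185,.011),candle=(263,218,.038),heart=(321,224,.02),tin=(156,253,.03))
for k,(u,v,z) in T.items():
    w=np.zeros_like(m);cv2.circle(w,(u,v),26,1,-1);w&=m
    w=cv2.morphologyEx(w,cv2.MORPH_CLOSE,np.ones((5,5)))
    n,l,st,ce=cv2.connectedComponentsWithStats(w)
    i=1+np.argmax(st[1:,4]);c=max(cv2.findContours((l==i).astype(np.uint8),cv2.RETR_EXTERNAL,cv2.CHAIN_APPROX_NONE)[0],key=len)[:,0]
    P=cast('top',c,z);o,r=circ(P)
    b=np.zeros_like(m);cv2.circle(b,(u,v),26,1,-1)
    sel=(b>0)&(abs(W[...,2]-z)<.005)&(d>0);Q=W[sel]
    q=Q[:,:2].mean(0) if len(Q) else None
    rect=cv2.minAreaRect((P[:,:2]*1000).astype(np.float32))
    rq=cv2.minAreaRect((Q[:,:2]*1000).astype(np.float32)) if len(Q)>4 else None
    ci=circ(Q) if len(Q)>4 else None
    print(k,'col',o.round(4),r.round(4),'rect',np.round(np.r_[rect[0],rect[1],rect[2]],1),'| depth',len(Q),q.round(4),'circ',ci[0].round(4),ci[1].round(4),'zmax',np.percentile(W[b>0][:,2],99).round(3),'rect',np.round(np.r_[rq[0],rq[1],rq[2]],1))
E
python3 m.py
```

```text
small_box col [0.593  0.2979] 0.0297 rect [592.5 297.4  60.1  59.    2.9] | depth 125 [0.5922 0.2987] circ [0.5925 0.2988] 0.0278 zmax 0.038 rect [592.2 298.5  59.6  57.4  63.1]
middle_box col [0.5088 0.4204] 0.039 rect [509.2 420.7  78.1  77.4  75.3] | depth 165 [0.5093 0.4231] circ [0.5089 0.4214] 0.0367 zmax 0.043 rect [509.4 420.9  74.6  77.2   1.4]
large_box col [0.6347 0.1342] 0.0485 rect [634.7 135.3  97.   97.7  64.5] | depth 201 [0.6366 0.1345] circ [0.6353 0.1354] 0.0458 zmax 0.047 rect [635.4 135.1  93.9  92.8   1. ]
square_box col [ 0.6413 -0.1541] 0.0428 rect [ 641.  -154.4   75.4   79.6   81.3] | depth 193 [ 0.6428 -0.1546] circ [ 0.6427 -0.1539] 0.0394 zmax 0.044 rect [ 643.1 -154.1   72.3   73.3   81.5]
small_lid col [ 0.5047 -0.4143] 0.0294 rect [ 505.1 -414.4   56.8   57.7   89.6] | depth 375 [ 0.5038 -0.4138] circ [ 0.5049 -0.4171] 0.0253 zmax 0.037 rect [ 505.8 -420.1  114.3   93.3   18. ]
middle_lid col [ 0.4013 -0.2973] 0.0388 rect [ 402.  -297.    76.5   79.5    1.4] | depth 674 [ 0.4004 -0.296 ] circ [ 0.4001 -0.297 ] 0.0297 zmax 0.036 rect [ 396.6 -301.7  120
[... 224 characters left out ...]
014] 0.0413 rect [ 581.8 -301.6   74.6   74.1    4. ] | depth 703 [ 0.5806 -0.3003] circ [ 0.5804 -0.3015] 0.0319 zmax 0.036 rect [ 579.7 -300.4  109.   122.7   81.5]
candle col [0.4814 0.0098] 0.0341 rect [482.9  11.8  66.7  72.8  41.3] | depth 31 [0.4859 0.0118] circ [0.4862 0.0111] 0.0113 zmax 0.039 rect [486.1  12.2  23.1  22.9   1.8]
heart col [ 0.4753 -0.14  ] 0.0266 rect [ 473.7 -136.    54.2   54.5   72.4] | depth 327 [ 0.4748 -0.1391] circ [ 0.4748 -0.1389] 0.0192 zmax 0.024 rect [ 472.7 -135.8   51.7   51.2   74.5]
tin col [0.3889 0.2788] 0.026 rect [389.  278.6  53.7  51.6  77.5] | depth 48 [0.388  0.2635] circ [0.3884 0.2769] 0.0246 zmax 0.045 rect [389.8 270.8  51.8  38.9  13.5]
```

```bash
cat >g.py <<'E'
import sys
from h import *
x,y,z,h=map(float,sys.argv[1:5]);s=observe();q=s['tool_rot'];M=R.from_quat([q[1],q[2],q[3],q[0]])
m=M.as_matrix();hd=np.degrees(np.arctan2(m[1,0],m[0,0]))
print('t',round(s['t'],2),'pos',s['ee_pos'].round(4),'head',hd.round(2),'tilt',m[2,2].round(4),'open',round(s['opening'],3),'F',s['ft_force'].round(1))
print('shift',(m.T@(np.array([x,y,z])-s['ee_pos'])).round(4),'spin',round((hd-h+180)%360-180,2))
E
python3 g.py .5045 -.4145 .10 0
```

```text
t 0.1 pos [ 0.1441 -0.6333  0.2379] head 12.83 tilt -1.0 open 1.001 F [-0.3  0.1  0.4]
shift [ 0.4    -0.1331  0.1381] spin 12.83
```

```bash
python3 -m inch '[[[0.4,-0.133,0.138],12.8,0.04],[[0.4,-0.133,0.138],12.8,0.04],[[0.4,-0.133,0.138],12.8,0.04],[[0.4,-0.133,0.138],12.8,0.04],[[0.4,-0.133,0.138],12.8,0.04],[[0.4,-0.133,0.138],12.8,0.04],[[0.4,-0.133,0.138],12.8,0.04],[[0.4,-0.133,0.138],12.8,0.04],[[0.4,-0.133,0.138],12.8,0.04],[[0.4,-0.133,0.138],12.8,0.04],[[0.4,-0.133,0.138],12.8,0.04],[[0.4,-0.133,0.138],12.8,0.04],[[0.4,-0.133,0.138],12.8,0.04]]'; python3 g.py .5045 -.4145 .015 0
```

```text
t: 1.4
ee_pos: [0.5032, -0.4171, 0.1011]
tool_rot: [0.001, 1.0, -0.001, -0.0]
ft_force: [-0.4, -0.6, -0.4]
opening: 0.452
grasp_force: 0.0
t 1.4 pos [ 0.5032 -0.4171  0.1011] head -0.13 tilt -1.0 open 0.452 F [-0.4 -0.6 -0.4]
shift [ 0.0013 -0.0027  0.0861] spin -0.13
```

```bash
python3 -m inch '[[[0.001,-0.0025,0.04],0,0.04],[[0.001,-0.0025,0.065],0,0.04],[[0.001,-0.0025,0.08],0,0.04],[[0.001,-0.0025,0.086],0,0.04],[[0.001,-0.0025,0.086],0,0.04],[[0.001,-0.0025,0.086],0,0.03],[[0.001,-0.0025,0.086],0,0.02],[[0.001,-0.0025,0.086],0,0.008],[[0.001,-0.0025,0.086],0,0.008],[[0.001,-0.0025,0.086],0,0.008],[[0.001,-0.0025,0.086],0,0.008]]'; python3 g.py .593 .298 .15 0
```

```text
t: 2.5
ee_pos: [0.5063, -0.4132, 0.0156]
tool_rot: [0.0, 1.0, 0.0, 0.001]
ft_force: [-0.5, 0.6, 6.4]
opening: 0.171
grasp_force: 30.0
t 2.5 pos [ 0.5063 -0.4132  0.0156] head 0.03 tilt -1.0 open 0.171 F [-0.5  0.6  6.4]
shift [ 0.0872 -0.7111 -0.1349] spin 0.03
```

```bash
python3 -m inch '[[[0,0,-0.02],0,0.008],[[0,0,-0.06],0,0.008],[[0,0,-0.1],0,0.008],[[0,0,-0.13],0,0.008],[[0.03,-0.2,-0.13],0,0.008],[[0.06,-0.45,-0.13],0,0.008],[[0.06,-0.45,-0.13],0,0.008],[[0.06,-0.45,-0.13],0,0.008],[[0.06,-0.45,-0.13],0,0.008],[[0.06,-0.45,-0.13],0,0.008],[[0.06,-0.45,-0.13],0,0.008],[[0.06,-0.45,-0.13],0,0.008],[[0.087,-0.69,-0.13],0,0.008],[[0.087,-0.711,-0.13],0,0.008],[[0.087,-0.711,-0.13],0,0.008],[[0.087,-0.711,-0.13],0,0.008],[[0.087,-0.711,-0.13],0,0.008],[[0.087,-0.711,-0.13],0,0.008],[[0.087,-0.711,-0.13],0,0.008],[[0.087,-0.711,-0.13],0,0.008]]'; python3 g.py .593 .298 .085 0
```

```text
t: 4.5
ee_pos: [0.5911, 0.3024, 0.1442]
tool_rot: [-0.001, 1.0, 0.003, -0.0]
ft_force: [1.1, -0.6, -1.1]
opening: 0.168
grasp_force: 30.0
t 4.5 pos [0.5911 0.3024 0.1442] head 0.34 tilt -1.0 open 0.168 F [ 1.1 -0.6 -1.1]
shift [0.0019 0.0045 0.0592] spin 0.34
```

```bash
python3 - <<'E'
from h import *
for n in("scene","top"):
    im,d=get_image(n);np.save(n+'1.npy',d);cv2.imwrite(f'pics/{n}1.png',im[...,::-1])
im=cv2.imread('pics/scene1.png');cv2.imwrite('pics/c1.png',cv2.resize(im[90:230,260:460],None,fx=4,fy=4)[:600,:800])
E
```

```text
(no output)
```

View pics/c1.png

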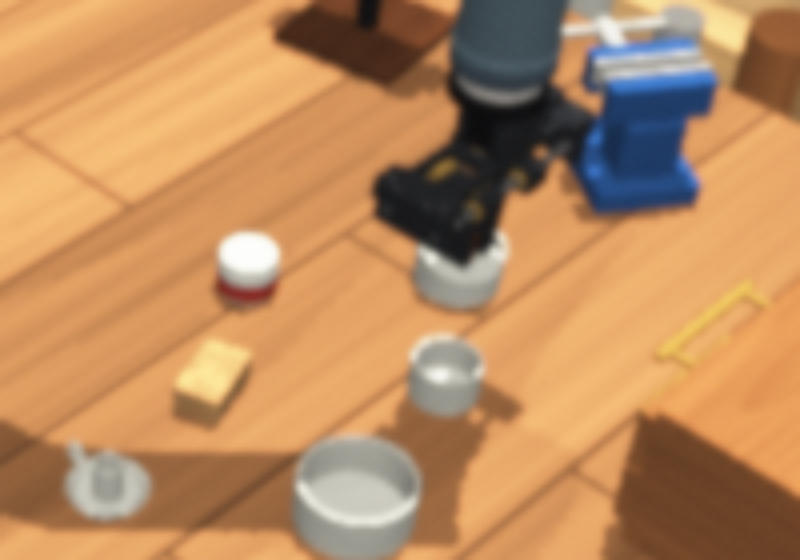

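The crop shows the small box empty at (445,375). The gripper tip is at (470,255), in front of the middle box, so I can't tell whether the lid is held. I'll check its original spot in the top view.

```bash
python3 - <<'E'
from h import *
im=cv2.imread('pics/top1.png')
a=cv2.resize(im[120:290,60:260],None,fx=2,fy=2);b=cv2.resize(im[120:290,340:500],None,fx=2,fy=2)
s=cv2.imread('pics/scene1.png')
c=cv2.resize(s[120:180,340:420],None,fx=5,fy=4,interpolation=cv2.INTER_CUBIC)
cv2.imwrite('pics/c2.png',np.vstack([np.hstack([a,b]),np.hstack([c,np.zeros((240,320,3),np.uint8)])]))
E
```

```text
(no output)
```

View pics/c2.png

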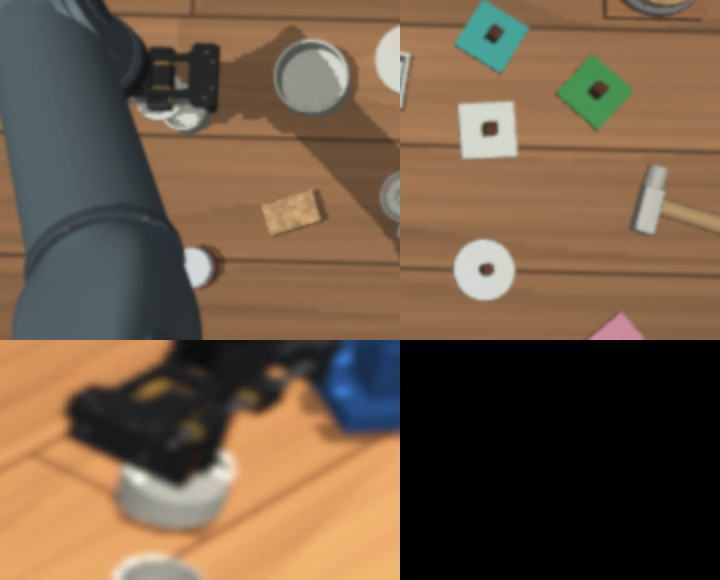

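The small lid has gone from its place and its rim shows under the gripper, so it is held. I'll re-read the pose, since the arm may still have been settling.

```bash
python3 g.py .5935 .298 .046 0
```

```text
t 4.6 pos [0.5924 0.2966 0.1442] head -0.01 tilt -1.0 open 0.171 F [-0.2 -1.  -1.4]
shift [ 0.0012 -0.0016  0.0982] spin -0.01
```

```bash
python3 -m inch '[[[0.001,-0.001,0.03],0,0.008],[[0.001,-0.001,0.06],0,0.008],[[0.001,-0.001,0.075],0,0.008],[[0.001,-0.001,0.08],0,0.008],[[0.001,-0.001,0.085],0,0.008],[[0.001,-0.001,0.09],0,0.008],[[0.001,-0.001,0.095],0,0.008],[[0.001,-0.001,0.098],0,0.008],[[0.001,-0.001,0.098],0,0.008],[[0.001,-0.001,0.098],0,0.008]]'; python3 g.py .5935 .298 .046 0
```

```text
t: 5.6
ee_pos: [0.5936, 0.2994, 0.0469]
tool_rot: [-0.0, 1.0, 0.0, 0.0]
ft_force: [-0.3, 0.0, -0.9]
opening: 0.17
grasp_force: 30.0
t 5.6 pos [0.5936 0.2994 0.0469] head 0.03 tilt -1.0 open 0.17 F [-0.3  0.  -0.9]
shift [-0.0001  0.0014  0.0009] spin 0.03
```

```bash
python3 -m inch '[[[0,0.001,0.001],0,0.008],[[0,0.001,0.0015],0,0.008],[[0,0.001,0.0015],0,0.008]]'; python3 g.py .5935 .298 .046 0
```

```text
t: 5.9
ee_pos: [0.5937, 0.2981, 0.0456]
tool_rot: [0.0, 1.0, 0.0, 0.0]
ft_force: [-1.5, -1.4, 3.3]
opening: 0.171
grasp_force: 30.0
t 5.9 pos [0.5937 0.2981 0.0456] head 0.02 tilt -1.0 open 0.171 F [-1.5 -1.4  3.3]
shift [-0.0002  0.0001 -0.0004] spin 0.02
```

```bash
python3 -m inch '[[[0,0,0],0,0.02],[[0,0,0],0,0.03],[[0,0,0],0,0.04],[[0,0,0],0,0.04],[[0,0,-0.01],0,0.04],[[0,0,-0.04],0,0.04],[[0,0,-0.08],0,0.04],[[0,0,-0.12],0,0.04]]'; python3 g.py .401 -.297 .12 0; python3 - <<'E'
from h import *
im,d=get_image('scene');cv2.imwrite('pics/c3.png',cv2.resize(im[130:230,300:420,::-1],None,fx=5,fy=5))
E
```

```text
t: 6.7
ee_pos: [0.5932, 0.2981, 0.167]
tool_rot: [0.0, 1.0, 0.0, -0.0]
ft_force: [0.8, -0.2, -0.9]
opening: 0.457
grasp_force: 0.0
t 6.7 pos [0.5932 0.2981 0.167 ] head 0.03 tilt -1.0 open 0.457 F [ 0.8 -0.2 -0.9]
shift [-0.1925  0.595   0.0471] spin 0.03
```

View pics/c3.png

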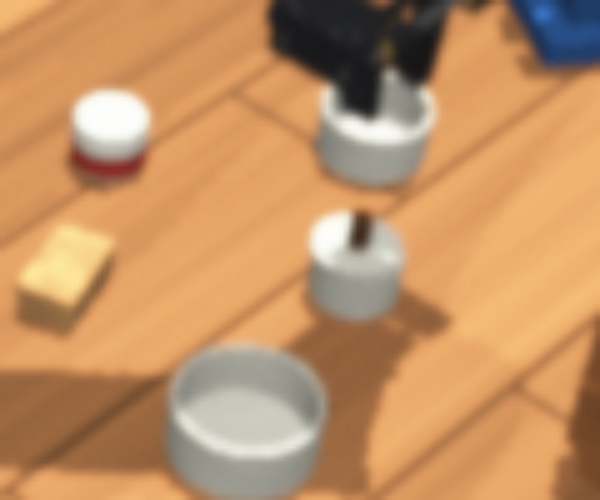

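The small lid sits flat on its box at (355,245). Next is the middle lid.

```bash
python3 -m inch '[[[-0.05,0.3,0],0,0.04],[[-0.05,0.3,0],0,0.04],[[-0.05,0.3,0],0,0.04],[[-0.05,0.3,0],0,0.04],[[-0.05,0.3,0],0,0.04],[[-0.05,0.3,0],0,0.04],[[-0.193,0.595,0],0,0.04],[[-0.193,0.595,0],0,0.04],[[-0.193,0.595,0],0,0.04],[[-0.193,0.595,0],0,0.04],[[-0.193,0.595,0],0,0.04],[[-0.193,0.595,0],0,0.04],[[-0.193,0.595,0.05],0,0.04],[[-0.193,0.595,0.08],0,0.04],[[-0.193,0.595,0.08],0,0.04],[[-0.193,0.595,0.08],0,0.04],[[-0.193,0.595,0.08],0,0.04]]'; python3 g.py .401 -.297 .0155 0
```

```text
t: 8.45
ee_pos: [0.4026, -0.2966, 0.0871]
tool_rot: [0.001, 1.0, 0.001, 0.001]
ft_force: [0.7, -0.4, 0.5]
opening: 0.453
grasp_force: 0.0
t 8.45 pos [ 0.4026 -0.2966  0.0871] head 0.12 tilt -1.0 open 0.453 F [ 0.7 -0.4  0.5]
shift [-0.0018  0.0003  0.0716] spin 0.12
```

```bash
python3 -m inch '[[[0,0,0.03],0,0.04],[[0,0,0.055],0,0.04],[[0,0,0.068],0,0.04],[[0,0,0.071],0,0.04],[[0,0,0.071],0,0.04],[[0,0,0.071],0,0.03],[[0,0,0.071],0,0.02],[[0,0,0.071],0,0.008],[[0,0,0.071],0,0.008],[[0,0,0.071],0,0.008],[[0,0,0.071],0,0.008]]'; python3 g.py .509 .421 .15 0
```

```text
t: 9.55
ee_pos: [0.401, -0.2971, 0.0148]
tool_rot: [0.0, 1.0, 0.0, 0.0]
ft_force: [-1.2, 1.4, 6.6]
opening: 0.174
grasp_force: 30.0
t 9.55 pos [ 0.401  -0.2971  0.0148] head 0.02 tilt -1.0 open 0.174 F [-1.2  1.4  6.6]
shift [ 0.1083 -0.718  -0.1355] spin 0.02
```

```bash
python3 -m inch '[[[0,0,-0.02],0,0.008],[[0,0,-0.06],0,0.008],[[0,0,-0.1],0,0.008],[[0,0,-0.13],0,0.008],[[0.12,-0.3,-0.13],0,0.008],[[0.12,-0.3,-0.13],0,0.008],[[0.12,-0.3,-0.13],0,0.008],[[0.12,-0.3,-0.13],0,0.008],[[0.12,-0.3,-0.13],0,0.008],[[0.12,-0.3,-0.13],0,0.008],[[0.108,-0.718,-0.13],0,0.008],[[0.108,-0.718,-0.13],0,0.008],[[0.108,-0.718,-0.13],0,0.008],[[0.108,-0.718,-0.13],0,0.008],[[0.108,-0.718,-0.13],0,0.008],[[0.108,-0.718,-0.13],0,0.008],[[0.108,-0.718,-0.13],0,0.008],[[0.108,-0.718,-0.13],0,0.008],[[0.108,-0.718,-0.13],0,0.008],[[0.108,-0.718,-0.13],0,0.008]]'; python3 -m inch '[[[0,0,0],0,0.008],[[0,0,0],0,0.008]]'; python3 g.py .509 .421 .05 0
```

```text
t: 11.55
ee_pos: [0.505, 0.4289, 0.1439]
tool_rot: [-0.002, 1.0, 0.004, -0.001]
ft_force: [0.1, -0.2, -0.3]
opening: 0.171
grasp_force: 30.0
t: 11.75
ee_pos: [0.5089, 0.419, 0.1437]
tool_rot: [0.001, 1.0, -0.001, -0.0]
ft_force: [-0.3, -0.6, -0.7]
opening: 0.168
grasp_force: 30.0
t 11.75 pos [0.5089 0.419  0.1437] head -0.08 tilt -1.0 open 0.168 F [-0.3 -0.6 -0.7]
shift [ 0.0001 -0.0022  0.0937] spin -0.08
```

```bash
python3 -m inch '[[[0,0,0.03],0,0.008],[[0,0,0.055],0,0.008],[[0,0,0.07],0,0.008],[[0,0,0.075],0,0.008],[[0,0,0.08],0,0.008],[[0,0,0.085],0,0.008],[[0,0,0.09],0,0.008],[[0,0,0.093],0,0.008],[[0,0,0.094],0,0.008],[[0,0,0.095],0,0.008],[[0,0,0.095],0,0.008]]'; python3 g.py .509 .421 .048 0
```

```text
t: 12.85
ee_pos: [0.5084, 0.4213, 0.0493]
tool_rot: [-0.0, 1.0, 0.0, 0.0]
ft_force: [-0.1, -0.3, -0.4]
opening: 0.171
grasp_force: 30.0
t 12.85 pos [0.5084 0.4213 0.0493] head 0.03 tilt -1.0 open 0.171 F [-0.1 -0.3 -0.4]
shift [0.0006 0.0003 0.0013] spin 0.03
```

```bash
python3 -m inch '[[[0,0,0.001],0,0.008],[[0,0,0.0015],0,0.008],[[0,0,0.0015],0,0.008]]'
```

```text
t: 13.15
ee_pos: [0.5086, 0.4213, 0.0488]
tool_rot: [-0.0, 1.0, 0.0, 0.0]
ft_force: [-1.3, -1.6, 6.6]
opening: 0.173
grasp_force: 30.0
```

Contact at the expected height. I'll release and head for the square lid.

```bash
python3 -m inch '[[[0,0,0],0,0.02],[[0,0,0],0,0.03],[[0,0,0],0,0.04],[[0,0,0],0,0.04],[[0,0,-0.01],0,0.04],[[0,0,-0.04],0,0.04],[[0,0,-0.08],0,0.04],[[0,0,-0.12],0,0.04],[[0.05,0.3,-0.12],0,0.04],[[0.05,0.3,-0.12],0,0.04],[[0.05,0.3,-0.12],0,0.04],[[0.05,0.3,-0.12],0,0.04],[[0.05,0.3,-0.12],0,0.04],[[0.05,0.3,-0.12],0,0.04],[[0.05,0.3,-0.12],0,0.04]]'
python3 - <<'E'
from h import *
im,d=get_image('scene');cv2.imwrite('pics/c4.png',cv2.resize(im[130:230,320:420,::-1],None,fx=4,fy=4))
# square angles from straight edges
im=cv2.imread('pics/top0.png')[...,::-1].copy();m=pewter(im)
for k,(u,v,z) in dict(box=(329,159,.04),lid=(384,185,.011)).items():
    w=np.zeros_like(m);cv2.circle(w,(u,v),26,1,-1);w&=m
    c=max(cv2.findContours(w,cv2.RETR_EXTERNAL,cv2.CHAIN_APPROX_NONE)[0],key=cv2.contourArea)[:,0]
    P=cast('top',c,z)[:,:2];P0=P-P.mean(0);r=cv2.minAreaRect((P*1000).astype(np.float32))
    a0=np.radians(r[2]);o=[]
    for i in range(4):
        a=a0+i*np.pi/2;n=np.array([np.cos(a),np.sin(a)]);t=np.array([-n[1],n[0]])
        S=P0[(P0@n>.03)&(abs(P0@t)<.024)]
        l=cv2.fitLine((S*1000).astype(np.float32),cv2.DIST_HUBER,0,.01,.01).ravel()
        o.append([(np.degrees(np.arctan2(l[1],l[0]))+45)%90-45,np.median(S@n)])
    print(k,r[0],r[2],np.round(o,3).tolist())
E
python3 g.py .5817 -.3015 .12 4
```

```text
t: 14.65
ee_pos: [0.56, 0.1122, 0.1685]
tool_rot: [0.002, 1.0, -0.005, 0.001]
ft_force: [-0.1, -0.4, -0.6]
opening: 0.453
grasp_force: 0.0
box (641.002685546875, -154.43338012695312) 81.2945785522461 [[-7.704, 0.037], [-13.434, 0.033], [-8.31, 0.036], [-8.528, 0.043]]
lid (581.8076171875, -301.59393310546875) 4.022731781005859 [[1.37, 0.036], [4.774, 0.036], [5.983, 0.036], [1.481, 0.036]]
t 14.7 pos [0.5596 0.1157 0.1685] head -0.42 tilt -1.0 open 0.453 F [-0.5 -0.2 -0.3]
shift [0.0251 0.417  0.0494] spin -4.42
```

View pics/c4.png

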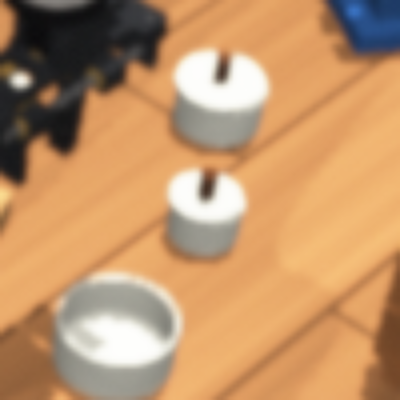

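Both lids are seated, at (205,195) and (222,80). Next is the square lid, which lies at about 3.4°; its box is at about -8.4°.

```bash
python3 -m inch '[[[0.023,0.423,0],-3.4,0.04],[[0.023,0.423,0],-3.4,0.04],[[0.023,0.423,0],-3.4,0.04],[[0.023,0.423,0],-3.4,0.04],[[0.023,0.423,0],-3.4,0.04],[[0.023,0.423,0],-3.4,0.04],[[0.023,0.423,0],-3.4,0.04],[[0.023,0.423,0],-3.4,0.04],[[0.023,0.423,0],-3.4,0.04],[[0.023,0.423,0.05],-3.4,0.04],[[0.023,0.423,0.08],-3.4,0.04],[[0.023,0.423,0.08],-3.4,0.04],[[0.023,0.423,0.08],-3.4,0.04],[[0.023,0.423,0.08],-3.4,0.04]]'; python3 g.py .5817 -.3015 .015 3.4
```

```text
t: 16.1
ee_pos: [0.5837, -0.3016, 0.0901]
tool_rot: [0.001, 1.0, 0.03, 0.002]
ft_force: [0.6, -0.1, 1.0]
opening: 0.454
grasp_force: 0.0
t 16.1 pos [ 0.5837 -0.3016  0.0901] head 3.49 tilt -1.0 open 0.454 F [ 0.6 -0.1  1. ]
shift [-0.0022 -0.0004  0.0751] spin 0.09
```

```bash
python3 -m inch '[[[0,0,0.03],0,0.04],[[0,0,0.06],0,0.04],[[0,0,0.071],0,0.04],[[0,0,0.0745],0,0.04],[[0,0,0.0745],0,0.04],[[0,0,0.0745],0,0.03],[[0,0,0.0745],0,0.02],[[0,0,0.0745],0,0.008],[[0,0,0.0745],0,0.008],[[0,0,0.0745],0,0.008],[[0,0,0.0745],0,0.008]]'; python3 g.py .643 -.1542 .15 -8.4
```

```text
t: 17.2
ee_pos: [0.5822, -0.3019, 0.014]
tool_rot: [0.0, 1.0, 0.03, 0.0]
ft_force: [-0.7, 1.1, 5.7]
opening: 0.175
grasp_force: 30.0
t 17.2 pos [ 0.5822 -0.3019  0.014 ] head 3.43 tilt -1.0 open 0.175 F [-0.7  1.1  5.7]
shift [ 0.0696 -0.1438 -0.136 ] spin 11.83
```

```bash
python3 -m inch '[[[0,0,-0.02],0,0.008],[[0,0,-0.06],0,0.008],[[0,0,-0.1],0,0.008],[[0.0,0,-0.12],0,0.008],[[0.02,-0.05,-0.12],4,0.008],[[0.04,-0.09,-0.12],8,0.008],[[0.06,-0.13,-0.12],11.8,0.008],[[0.0695,-0.144,-0.12],11.8,0.008],[[0.0695,-0.144,-0.12],11.8,0.008],[[0.0695,-0.144,-0.12],11.8,0.008],[[0.0695,-0.144,-0.12],11.8,0.008],[[0.0695,-0.144,-0.12],11.8,0.008]]'; python3 g.py .643 -.1542 .048 -8.4
```

```text
t: 18.4
ee_pos: [0.6416, -0.1565, 0.1331]
tool_rot: [0.001, 0.997, -0.075, -0.0]
ft_force: [-0.5, -1.0, -1.3]
opening: 0.177
grasp_force: 30.0
t 18.4 pos [ 0.6416 -0.1565  0.1331] head -8.55 tilt -1.0 open 0.177 F [-0.5 -1.  -1.3]
shift [ 0.0011 -0.0025  0.0851] spin -0.15
```

```bash
python3 -m inch '[[[0,0,0.03],0,0.008],[[0,0,0.05],0,0.008],[[0,0,0.06],0,0.008],[[0,0,0.065],0,0.008],[[0,0,0.07],0,0.008],[[0,0,0.075],0,0.008],[[0,0,0.08],0,0.008],[[0,0,0.083],0,0.008],[[0,0,0.085],0,0.008],[[0,0,0.085],0,0.008],[[0,0,0.085],0,0.008]]'; python3 g.py .643 -.1542 .048 -8.4
```

```text
t: 19.5
ee_pos: [0.6426, -0.1539, 0.0483]
tool_rot: [0.0, 0.997, -0.073, 0.0]
ft_force: [-0.4, -0.2, -1.2]
opening: 0.177
grasp_force: 30.0
t 19.5 pos [ 0.6426 -0.1539  0.0483] head -8.37 tilt -1.0 open 0.177 F [-0.4 -0.2 -1.2]
shift [0.0004 0.0002 0.0003] spin 0.03
```

```bash
python3 -m inch '[[[0,0,0.001],0,0.008],[[0,0,0.001],0,0.008],[[0,0,0.001],0,0.008]]'
```

```text
t: 19.8
ee_pos: [0.6427, -0.154, 0.048]
tool_rot: [0.0, 0.997, -0.073, 0.0]
ft_force: [-2.8, 0.2, 4.4]
opening: 0.181
grasp_force: 30.0
```

Contact again. I'll release, rise and turn back to heading 0 for the large lid.

```bash
python3 -m inch '[[[0,0,0],0,0.02],[[0,0,0],0,0.03],[[0,0,0],0,0.04],[[0,0,0],0,0.04],[[0,0,-0.01],0,0.04],[[0,0,-0.04],0,0.04],[[0,0,-0.08],0,0.04],[[0,0,-0.1],0,0.04],[[0,0,-0.1],-4,0.04],[[0,0,-0.1],-8.4,0.04],[[0,0,-0.1],-8.4,0.04],[[0,0,-0.1],-8.4,0.04]]'; python3 g.py .6685 .008 .09 0
```

```text
t: 21.0
ee_pos: [0.6425, -0.154, 0.1476]
tool_rot: [-0.0, 1.0, -0.001, 0.0]
ft_force: [0.4, 0.2, -0.2]
opening: 0.456
grasp_force: 0.0
t 21.0 pos [ 0.6425 -0.154   0.1476] head -0.1 tilt -1.0 open 0.456 F [ 0.4  0.2 -0.2]
shift [ 0.0257 -0.162   0.0576] spin -0.1
```

```bash
python3 -m inch '[[[0.026,-0.162,0],0,0.04],[[0.026,-0.162,0],0,0.04],[[0.026,-0.162,0],0,0.04],[[0.026,-0.162,0],0,0.04],[[0.026,-0.162,0],0,0.04],[[0.026,-0.162,0.04],0,0.04],[[0.026,-0.162,0.08],0,0.04],[[0.026,-0.162,0.12],0,0.04],[[0.026,-0.162,0.13],0,0.04],[[0.026,-0.162,0.1325],0,0.04],[[0.026,-0.162,0.1325],0,0.04],[[0.026,-0.162,0.1325],0,0.03],[[0.026,-0.162,0.1325],0,0.02],[[0.026,-0.162,0.1325],0,0.008],[[0.026,-0.162,0.1325],0,0.008],[[0.026,-0.162,0.1325],0,0.008],[[0.026,-0.162,0.1325],0,0.008]]'; python3 g.py .635 .135 .135 0
```

```text
t: 22.7
ee_pos: [0.6691, 0.0083, 0.0158]
tool_rot: [-0.0, 1.0, 0.0, 0.001]
ft_force: [-0.7, -0.1, 6.4]
opening: 0.169
grasp_force: 30.0
t 22.7 pos [0.6691 0.0083 0.0158] head 0.03 tilt -1.0 open 0.169 F [-0.7 -0.1  6.4]
shift [-0.0339 -0.1267 -0.1192] spin 0.03
```

Seat height is 0.0158 + 0.038 = 0.0538.

```bash
python3 -m inch '[[[0,0,-0.02],0,0.008],[[0,0,-0.06],0,0.008],[[0,0,-0.1],0,0.008],[[0,0,-0.12],0,0.008],[[-0.015,-0.05,-0.12],0,0.008],[[-0.028,-0.09,-0.12],0,0.008],[[-0.034,-0.12,-0.12],0,0.008],[[-0.034,-0.127,-0.12],0,0.008],[[-0.034,-0.127,-0.12],0,0.008],[[-0.034,-0.127,-0.12],0,0.008],[[-0.034,-0.127,-0.12],0,0.008],[[-0.034,-0.127,-0.09],0,0.008],[[-0.034,-0.127,-0.07],0,0.008],[[-0.034,-0.127,-0.06],0,0.008],[[-0.034,-0.127,-0.055],0,0.008],[[-0.034,-0.127,-0.05],0,0.008],[[-0.034,-0.127,-0.045],0,0.008],[[-0.034,-0.127,-0.042],0,0.008],[[-0.034,-0.127,-0.04],0,0.008],[[-0.034,-0.127,-0.04],0,0.008]]'; python3 g.py .635 .135 .0538 0
```

```text
t: 24.7
ee_pos: [0.6343, 0.1352, 0.0547]
tool_rot: [-0.0, 1.0, 0.0, -0.0]
ft_force: [-0.1, 0.2, -2.4]
opening: 0.172
grasp_force: 30.0
t 24.7 pos [0.6343 0.1352 0.0547] head 0.03 tilt -1.0 open 0.172 F [-0.1  0.2 -2.4]
shift [0.0007 0.0002 0.0009] spin 0.03
```

```bash
python3 -m inch '[[[0,0,0.001],0,0.008],[[0,0,0.0015],0,0.008],[[0,0,0.0015],0,0.008]]'
```

```text
t: 25.0
ee_pos: [0.6346, 0.1352, 0.0538]
tool_rot: [-0.0, 1.0, 0.0, 0.0]
ft_force: [-0.7, 0.5, 3.4]
opening: 0.17
grasp_force: 30.0
```

```bash
python3 -m inch '[[[0,0,0],0,0.02],[[0,0,0],0,0.03],[[0,0,0],0,0.04],[[0,0,0],0,0.04],[[0,0,-0.01],0,0.04],[[0,0,-0.04],0,0.04],[[0,0,-0.08],0,0.04],[[0,0,-0.12],0,0.04],[[0,0,-0.15],0,0.04],[[-0.23,0.5,-0.15],0,0.04],[[-0.23,0.5,-0.15],0,0.04],[[-0.23,0.5,-0.15],0,0.04],[[-0.23,0.5,-0.15],0,0.04],[[-0.23,0.5,-0.15],0,0.04],[[-0.23,0.5,-0.15],0,0.04],[[-0.23,0.5,-0.15],0,0.04],[[-0.23,0.5,-0.15],0,0.04],[[-0.23,0.5,-0.15],0,0.04],[[-0.23,0.5,-0.15],0,0.04],[[-0.23,0.5,-0.15],0,0.04]]'
python3 - <<'E'
from h import *
for n in("scene","top"):
    im,d=get_image(n);cv2.imwrite(f'pics/{n}9.png',im[...,::-1]);np.save(n+'9.npy',d)
s=cv2.imread('pics/scene9.png')[130:310,200:420];t=cv2.imread('pics/top9.png')[110:260,70:360]
cv2.imwrite('pics/c9.png',np.vstack([cv2.resize(s,(366,300)),cv2.resize(t,(366,190))]).repeat(1,0))
W=cloud('top',np.load('top9.npy'))
im=cv2.imread('pics/top9.png')[...,::-1];
for k,(u,v,z) in dict(s=(151,174,.041),m=(103,205,.045),l=(216,158,.049),q=(329,159,.045)).items():
    b=np.zeros(im.shape[:2],np.uint8);cv2.circle(b,(u,v),25,1,-1)
    Q=W[(b>0)&(abs(W[...,2]-z)<.006)];r=cv2.minAreaRect((Q[:,:2]*1000).astype(np.float32))
    A=np.c_[Q[:,:2]-Q[:,:2].mean(0),np.ones(len(Q))];f=np.linalg.lstsq(A,Q[:,2],rcond=None)[0]
    print(k,len(Q),'z',f[2].round(4),'slope',f[:2].round(3),np.round(np.r_[r[0],r[1],r[2]],1))
E
```

```text
t: 27.0
ee_pos: [0.4038, -0.3665, 0.2042]
tool_rot: [0.0, 1.0, 0.0, 0.001]
ft_force: [1.2, 0.4, 0.4]
opening: 0.459
grasp_force: 0.0
s 383 z 0.0414 slope [-0.006 -0.002] [590.9 297.2  58.3  58.2  65. ]
m 694 z 0.0451 slope [ 0.002 -0.005] [507.6 420.1  77.4  75.9  51.8]
l 1056 z 0.0494 slope [-0.003 -0.003] [633.6 135.6  95.3  96.   89.4]
q 741 z 0.0455 slope [-0.006  0.004] [ 642.2 -154.    72.3   74.5   81.4]
```

View pics/c9.png

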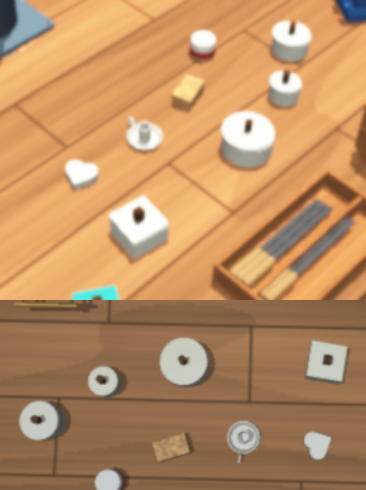

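All four lids sit flat at the right heights (41.4, 45.1, 49.4 and 45.5 mm against 41, 45, 49 and 45 mm). The candlestick and heart have not moved.

```bash
python3 -c "
from bench import *
print(job_done())"
```

```text
the job is handed in; nothing more can be done
None
```

All four lids are on their own boxes, flat and at rim height in the last camera check, with the candlestick and heart untouched; I handed the job in at about 27 s, but the hand-in gave no verdict.

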